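# Stand the round-bottomed flask in its cork ring

## Task

Someone left a used crucible in the cork ring. Put that crucible in the wire basket for washing; then lift the round-bottomed flask off the hot plate and set it down gently, without letting it drop or tip over, to stand upright in the cork ring on the bench. Leave the other glassware, bowl and crucibles where they are.

Things in the scene. Friction and masses are not known exactly. Their poses are not given: they have to be found in the camera images.
- flask: clear glass round-bottomed flask, stoppered, about 0.25 kg, bottom-heavy. Bulb 85 mm wide; round neck 28 mm in diameter from 84 to 150 mm above the origin; stopper 22 mm wide up to 156 mm. Origin at the lowest point of the bulb, z up the neck. Starts upright in a steel ring on the hot plate, origin about 87 mm above the bench; seated in the cork ring it is about 18 mm above it.
- cork_ring: flat cork ring lying loose on the bench, 110 mm outside, 60 mm hole right through, 30 mm high, 0.15 kg. Origin at the centre of its underside, z up.
- crucible: the used crucible: white porcelain cup standing upright in the hole of the cork ring at the start, 55 mm high, 40 mm in diameter at the foot and 50 mm at the mouth, wall 3 mm, about 60 g; its upper 25 mm stand out above the cork ring. Origin at the centre of its underside, z towards the mouth.
- crucible_mouth (a point): centre of the used crucible's mouth, 55 mm above its origin
- basket: open steel wire basket fixed to the bench on one side of the cork ring, outside 160 mm (its x) by 200 mm (its y), 70 mm high, wall and floor 4 mm. Origin at the centre of its underside.
- hotplate: cold white enamelled hot plate with brown ribbed top, fixed, on the other side of the cork ring from the basket, 220 mm (its x) by 240 mm (its y); top 80 mm above the bench. Origin at the centre of its underside.
- plate_ring: steel ring fixed on top of the hot plate, in which the flask stands at the start: 96 mm outside, 64 mm hole, 22 mm high. Origin at the centre of its underside.
- crucible_b: bystander: a crucible like the used one, standing on the hot plate
- crucible_c: bystander: a crucible like the used one, standing on the hot plate
- conical_a: bystander: conical glass flask, 82 mm wide, 142 mm high, at the back of the bench (far from the robot)
- conical_b: bystander: another such conical flask at the back
- dish: bystander: white porcelain bowl, 84 mm wide, 35 mm high, beyond the cork ring
There are look-alikes about, which are no part of the job. Leave any blue or purple look-alike of the crucible alone. What is shaped like the cork_ring but purple is not meant.

How it is judged:
On the way:
1. the used crucible lies in the basket, let go (x of crucible in the frame of basket between -0.078 and 0.078 m and y of crucible in the frame of basket between -0.098 and 0.098 m and x of crucible_mouth in the frame of basket between -0.078 and 0.078 m and y of crucible_mouth in the frame of basket between -0.098 and 0.098 m and z of each of crucible, crucible_mouth in the frame of basket below 0.068 m and contact force between the fingers and crucible below 0.05 N), for 0.2 s.
At the end, for the whole second after the job is handed in: Used crucible wholly in the basket, below its rim. Flask at rest in the cork ring, foot within 10 mm of its centre and 11 to 24 mm above its underside, tilt under 0.15 rad, ring flat on the bench. Both let go; no other crucible, flask or bowl moved 40 mm (all of step 1 and horizontal distance between flask and cork_ring below 0.01 m and z of flask in the frame of cork_ring between 0.011 and 0.024 m and angle between flask's own z axis and vertical below 0.15 rad and angle between cork_ring's own z axis and vertical below 0.06 rad and height (world z) of cork_ring below 0.006 m and linear speed of each of flask, crucible below 0.03 m/s and contact force between the fingers and flask below 0.05 N and distance of each of crucible_b, crucible_c, conical_a, conical_b, dish from where it was at the start of the episode below 0.04 m); the robot touches nothing.
It fails at once if the flask is dropped or knocked (moves faster than 0.5 m/s with no finger touching it) (linear speed of flask above 0.5 m/s and contact force between the fingers and flask below 0.05 N).
It fails at once if the flask is tipped by more than 0.7 rad (angle between flask's own z axis and vertical above 0.7 rad).
It fails at once if another crucible, flask or bowl is moved by more than 40 mm or tipped over (distance of any of crucible_b, crucible_c, conical_a, conical_b, dish from where it was at the start of the episode above 0.04 m or angle between any of crucible_b, crucible_c, conical_a, conical_b, dish's own z axis and vertical above 0.6 rad).
It also fails if it takes over 66 s, if anything falls off the work surface, if the arm or the gripper's body presses on something with over 40 N, if the wrist force passes 120 N, or if a joint passes its speed limit or range.

## Robot

A 7-joint arm with a two-finger parallel gripper is mounted at the origin on the work surface. World frame = base frame: x ahead of the robot, y to its left, z up, the work surface at z = 0. Lengths are in m, angles in rad, forces in N, time in s.
With the tool pointing down it reaches from about 0.425 to 0.825 m from the base axis. Payload 3.6 kg.
Tool frame: the origin (TCP) lies where the fingers leave the gripper's body, on its centre line; the fingertips stand 73 mm ahead of it and the grasp point (between the pads) lies 54 mm ahead of it (r.nose_length is the z of the fingertips in the tool frame, in m); z points along the fingers, y is the line along which they close (so a half turn about z gives the same grasp; the last joint's range is limited). The gripper opens to 85 mm and grips with 20 to 120 N. Pads are 22 mm wide; open, the fingers measure 114 mm over their backs; the gripper's body (76 mm by 85 mm) begins 54 mm behind the grasp point. The pads swing forward as they close: fully open they stand 13 mm farther back than shut.
Start: joints at [1.137, 0.615, -0.013, 1.423, 0.008, 1.103, -0.04], TCP at [0.258, -0.597, 0.304] pointing down, gripper open.
Joint ranges: [-3.12, 3.12], [-0.3, 2.06], [-1.34, 1.32], [0.26, 2.42], [-1.36, 4.5], [0.01, 1.98], [-2.84, 2.84]. Speed limits (rad/s): [2.79, 2.79, 3.14, 3.14, 3.14, 3.14, 3.14].

## Interface

Orientations are given as a unit quaternion [x, y, z, w].
In Python, from cell import r, viewer, models gives the robot as it stands. The module is installed in compiled form; this text tells all that it offers.
- The arm moves only by the tool play_rows, never from a script. Its argument "moves" is one flat list of numbers, 7 for each row, row after row: the finger opening in cm, from 0 to 8.54, then the shift along the tool's x, y, z in cm, then the turn, a rotation vector about the tool's x, y, z in rad. A call has 1 to 5 rows; each row is the pose to reach, as a shift and turn from the pose commanded when the call began, along the tool's axes at that moment; what a row does not reach only later rows make up. A row lasts 1/12 s, in which the tool goes at most 41.7 mm and 7.16 degrees, less where a joint would pass 70% of its speed; a pose out of reach is approached as far as the arm can. A call with a gripper value outside its range is refused whole. The fingers move at their own pace and stop on an object; the grip force is fixed at half the most. Time passes only in rows, so rows that repeat a pose let the fingers close. It gives the time, the measured TCP pose, the force, the opening and the grip force at its end, in the units of the state.
- r.observe(): the state, without advancing time (a new reading comes with each control period).
- viewer.camera(name): name is "scene" or "top"; returns the picture (400x640x3 uint8, red, green, blue); there is no depth.
- viewer.camera_params(name): a dict with "vfov" (degrees; the focal length in pixels is half the picture's height over the tangent of half this angle, whatever the lens; pixels are square), "cx", "cy" (the principal point, pixels), "rvec" (rotation vector, rad) and "tvec" (3), from world to camera coordinates, as OpenCV has them. Camera axes: x right, y down, z forward; pixel columns grow to the right and rows downward; lengths in m; the calibration is good to about 2 mm. A picture is of the moment at which its call begins. camera_params takes no time and is no camera call.
- r.hand_in(): hands the job in; it is judged then, once.
Trained networks look in the newest picture that a camera, given by its name, has taken for a name from the list of things; names that differ only in an ending like _2 or _b are one class to them, and where a whole thing is asked for, a point or a joint stands for the part that bears it (a point fixed in the world has none). Each returns a list of dicts, best first, with "score" (0 to 1); they miss things now and then, are a little off and sometimes report something else, mostly with a low value. They report only what shows in the picture. A call takes as long as a camera call. They do not tell look-alikes from the thing itself.
- models.outline_of(target, camera): "pixels" (400x640 bool, what is visible of it) and "rect" ([left, top, right, bottom] in pixels, round what is visible of it).
The state is a dict: "clock": time; "joint_pos": joint angles; "qvel": joint speeds; "joint_torque": joint torques, N m; "tool_pos": TCP position; "ee_rot": TCP orientation; "ft_force": force on the tool from outside, world axes, zero at the start; "torque": the same for the moment, N m; "opening": finger opening in m; "finger_force": force on a finger pad.
Only numpy, scipy, OpenCV 4.12 (cv2) and the standard library are available. Lean on these libraries where they do the work, as an engineer would, in place of code of your own. Each camera call takes 0.05 s, during which the arm holds its last target. There are 200 camera calls.

## Working session

There is one attempt and no reset: what is moved stays moved. The work goes in short steps, Python scripts to look and compute and a tool call to move; the robot and the scene stay as the last step left them, time stands still between calls to the robot, and variables do not carry over. Pictures are saved under pics/ and viewed, at most 10 in all, crops included, and the job is handed in when it is done.

Besides the shell and the picture viewer there is one more tool, called after "Request:" by a JSON object that holds its "api" and its "payload". play_rows: Moves the arm, as the interface text tells. Its arguments: {"type":"object","properties":{"moves":{"type":"array","items":{"type":"number"}}},"required":["moves"]}

```bash
mkdir -p pics; cat > h.py <<'E'
import numpy as np, cv2
from cell import r, viewer, models
from scipy.spatial.transform import Rotation as R
def cam(n):
    p=viewer.camera_params(n); f=200/np.tan(np.radians(p['vfov'])/2)
    K=np.array([[f,0,p['cx']],[0,f,p['cy']],[0,0,1]]); Rm=cv2.Rodrigues(np.array(p['rvec'],float))[0]
    return K,Rm,np.array(p['tvec'],float).reshape(3)
def at_z(n,u,v,z):
    K,Rm,t=cam(n); c=-Rm.T@t; d=Rm.T@np.linalg.inv(K)@np.array([u,v,1.]); return c+d*(z-c[2])/d[2]
def proj(n,P):
    K,Rm,t=cam(n); q=K@(Rm@np.array(P,float)+t); return q[:2]/q[2]
def snap(n,fn=None):
    im=np.array(viewer.camera(n)); 
    if fn: cv2.imwrite('pics/'+fn,im[:,:,::-1])
    return im
def circ(n,z,rad,xy):  # project circle
    a=np.linspace(0,2*np.pi,40); return np.array([proj(n,[xy[0]+rad*np.cos(t),xy[1]+rad*np.sin(t),z]) for t in a])
def totool(d):  # world shift(m) -> tool axes in cm
    return R.from_quat(r.observe()['ee_rot']).inv().apply(d)*100
E
python3 - <<'E'
from h import *
a=snap('top');b=snap('scene')
cv2.imwrite('pics/a.png',np.vstack([a,b])[:,:,::-1][:, :]) 
im=cv2.imread('pics/a.png'); cv2.imwrite('pics/a.png',cv2.resize(im,(480,600)) if 0 else im[:400]); cv2.imwrite('pics/b.png',im[400:])
for c in('top','scene'):
    K,Rm,t=cam(c); print(c,-Rm.T@t,Rm[2],K[0,0])
    for n in('crucible','cork_ring','flask','basket','hotplate','plate_ring','dish'):
        for o in models.outline_of(n,c)[:5]: print(n,round(o['score'],2),np.round(o['rect']),int(o['pixels'].sum()))
print(r.observe())
E
```

```text
top [3.33628492e-01 7.17862667e-04 1.06865273e+00] [ 0.21057008 -0.0288785  -0.97715212] 367.40448644174467
crucible 0.78 [310. 268. 325. 290.] 219
crucible 0.73 [325. 169. 342. 185.] 251
crucible 0.65 [382. 218. 404. 240.] 328
crucible 0.61 [448. 204. 468. 221.] 342
crucible 0.51 [303. 216. 312. 232.] 236
cork_ring 0.93 [287. 207. 328. 248.] 816
cork_ring 0.83 [246. 277. 286. 315.] 938
cork_ring 0.28 [297. 214. 316. 231.] 249
basket 0.63 [168. 192. 255. 267.] 2106
hotplate 0.78 [364. 157. 465. 249.] 5284
hotplate 0.2 [409. 178. 439. 209.] 262
plate_ring 0.74 [408. 178. 435. 212.] 242
dish 0.68 [278. 146. 307. 170.] 534
scene [1.03570099 0.76463353 0.71956404] [-0.42199173 -0.70151682 -0.57427966] 453.727393252995
crucible 0.81 [311. 146. 325. 168.] 348
crucible 0.77 [335. 212. 353. 234.] 338
crucible 0.58 [382. 192. 400. 217.] 409
crucible 0.58 [270. 211. 287. 238.] 453
crucible 0.53 [275. 119. 291. 143.] 215
cork_ring 0.84 [322. 215. 365. 245.] 897
cork_ring 0.69 [407. 221. 460. 257.] 1305
flask 0.69 [254. 107. 283. 155.] 898
basket 0.78 [342. 241. 470. 355.] 3091
basket 0.58 [229.
[... 197 characters left out ...]
1, -0.01257959,  1.42337534,  0.00811722,
        1.10341709, -0.04037317]), 'qvel': array([ 1.05416864e-03, -5.33702791e-05,  1.04286196e-04, -6.83230527e-04,
        4.43203648e-04,  4.73167408e-04, -1.62560908e-03]), 'joint_torque': array([ 3.51768210e-05, -4.69063175e+01,  2.59152325e-01, -1.71338350e+01,
        1.01073808e-02,  1.61567721e-03, -6.65987638e-07]), 'tool_pos': array([ 0.25775885, -0.59668561,  0.30393633]), 'ee_rot': array([ 9.79282234e-01,  2.02500137e-01,  4.46020451e-06, -1.99497720e-06]), 'ft_force': array([-0.32028715, -0.0053827 ,  0.76265067]), 'torque': array([ 2.47991995e-02,  7.99290580e-03, -4.32670927e-05]), 'finger_force': 0.0, 'opening': 0.08555851129586924}
```

View pics/a.png

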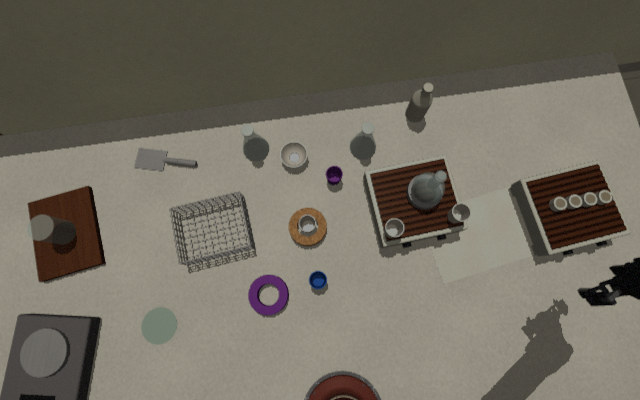

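View pics/b.png

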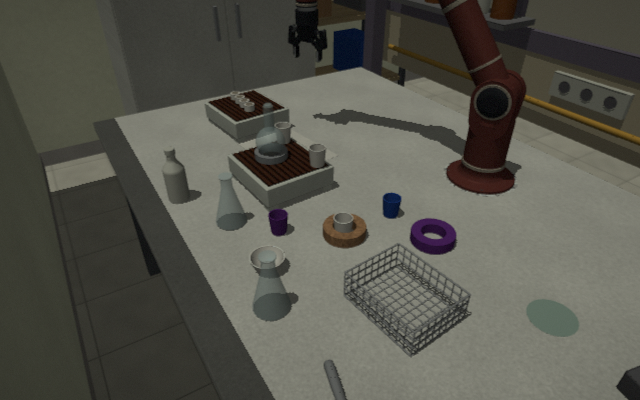

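The top picture shows an orange cork ring at (308,227) holding a white crucible, with the wire basket at (213,232) and the flask on the hot plate at (426,190). The crucible candidates are:
- White, in the ring (308,225).
- Blue (318,280) and purple (334,176).
- White, on the hot plate (395,229) and (460,213).

Only the white one in the cork-coloured ring fits. The purple ring at (269,296) is a look-alike.

```bash
cat >> h.py <<'E'
from scipy.optimize import least_squares
SH={'cork_ring':[(0,.055),(.03,.055)],'crucible':[(0,.02),(.055,.025)],'plate_ring':[(.08,.048),(.102,.048)],'cru_hp':[(.08,.02),(.135,.025)],
'flask':[(.087+.0425+.0425*np.sin(b),.0425*np.cos(b)) for b in np.linspace(-1.5,1.5,15)]+[(.171,.014),(.237,.014),(.243,.011)]}
def rect(n,name,xy):
    p=np.vstack([circ(n,z,q,xy) for z,q in SH[name]]); return np.r_[p.min(0),p.max(0)]
def fit(name,obs,x0):  # obs: list of (cam, rect, use-mask)
    f=lambda x:np.concatenate([(rect(c,name,x)-np.array(q))[list(m)] for c,q,m in obs])
    s=least_squares(f,x0); return s.x,np.round(s.fun,1)
E
python3 - <<'E'
from h import *
A=(0,1,2,3)
print('ring',fit('cork_ring',[('top',[287,207,328,248],A),('scene',[322,215,365,245],A)],[.5,0]))
snap('top');T=models.outline_of('crucible','top'); 
print('cru',fit('crucible',[('scene',[335,212,353,234],(0,1,2))],[.5,0]))
print('plate ring',fit('plate_ring',[('scene',[255,145,288,164],(0,2,3))],[.5,-.3]))
print('flask',fit('flask',[('scene',[254,107,283,155],(0,1,2))],[.5,-.3]))
print('b',fit('cru_hp',[('top',[382,218,404,240],A)],[.5,-.2]),'c',fit('cru_hp',[('top',[448,204,468,221],A)],[.5,-.3]))
x,_=fit('plate_ring',[('scene',[255,145,288,164],(0,2,3))],[.5,-.3]); print(rect('top','flask',x),rect('top','plate_ring',x))
b=[at_z('top',u,v,.07)[:2] for u,v in((170,208),(240,193),(255,255),(188,270))]; print('basket rim',np.round(b,3),np.mean(b,0))
a=snap('top');s=snap('scene')
c1=cv2.resize(a[150:270,250:480],None,fx=3.4,fy=3.4,interpolation=2);c2=cv2.resize(s[95:255,220:400],None,fx=1,fy=1)
cv2.imwrite('pics/c.png',c1[:,:,::-1])
cv2.imwrite('pics/d.png',cv2.resize(s[90:260,220:400],None,fx=3.4,fy=3.4,interpolation=2)[:,:,::-1])
print(models.outline_of('conical_a','top')[0]['rect'])
E
```

```text
ring (array([0.51179732, 0.02007103]), array([ 1.5,  0.3, -1.1, -1.7,  0.2, -3.5,  1. ,  2.6]))
cru (array([0.51635361, 0.02515499]), array([-1.1, -0.1,  1.1]))
plate ring (array([ 0.54466638, -0.31217245]), array([-0.2,  0.2, -0. ]))Traceback (most recent call last):
  File "<stdin>", line 7, in <module>
  File "h.py", line 27, in fit
    s=least_squares(f,x0); return s.x,np.round(s.fun,1)
    return func(*args, **kwargs)
    vector_fun = VectorFunction(
        fun_wrapped,
    ...<6 lines>...
        workers=workers
    )
    self.J, dct = approx_derivative(
                  ~~~~~~~~~~~~~~~~~^
        self.fun_wrapped, self.x, f0=self.f, **finite_diff_options
        ^^^^^^^^^^^^^^^^^^^^^^^^^^^^^^^^^^^^^^^^^^^^^^^^^^^^^^^^^^
    )
    ^
    J, _nfev = _dense_difference(fun_wrapped, x0, f0, h,
               ~~~~~~~~~~~~~~~~~^^^^^^^^^^^^^^^^^^^^^^^^
                             use_one_sided, method,
                             ^^^^^^^^^^^^^^^^^^^^^^
                             mf)
                             ^^^
    df = [f_eval - f0 for f_eval in f_evals]
                    
[... 459 characters left out ...]
               ~~~~^^^^^^^^^^
  File "h.py", line 24, in rect
    p=np.vstack([circ(n,z,q,xy) for z,q in SH[name]]); return np.r_[p.min(0),p.max(0)]
                 ~~~~^^^^^^^^^^
  File "h.py", line 17, in circ
    a=np.linspace(0,2*np.pi,40); return np.array([proj(n,[xy[0]+rad*np.cos(t),xy[1]+rad*np.sin(t),z]) for t in a])
                                                  ~~~~^^^^^^^^^^^^^^^^^^^^^^^^^^^^^^^^^^^^^^^^^^^^^^^
  File "h.py", line 11, in proj
    K,Rm,t=cam(n); q=K@(Rm@np.array(P,float)+t); return q[:2]/q[2]
           ~~~^^^
  File "h.py", line 5, in cam
    p=viewer.camera_params(n); f=200/np.tan(np.radians(p['vfov'])/2)
ValueError: time passes only in moves, steps and waits
```

```bash
sed -i 's/^def cam(n)/from functools import lru_cache\n@lru_cache(None)\ndef cam(n)/' h.py
python3 - <<'E'
from h import *
A=(0,1,2,3)
a=snap('top');s=snap('scene')
c1=cv2.resize(a[150:270,250:480],None,fx=3.4,fy=3.4,interpolation=2)
cv2.imwrite('pics/c.png',c1[:,:,::-1])
cv2.imwrite('pics/d.png',cv2.resize(s[90:260,220:400],None,fx=3.4,fy=3.4,interpolation=2)[:,:,::-1])
print('ring top',fit('cork_ring',[('top',[287,207,328,248],A)],[.5,0]),'scene',fit('cork_ring',[('scene',[322,215,365,245],A)],[.5,0]))
print('flask',fit('flask',[('scene',[254,107,283,155],(0,1,2))],[.5,-.3]))
print('b',fit('cru_hp',[('top',[382,218,404,240],A)],[.5,-.2]),'c',fit('cru_hp',[('top',[448,204,468,221],A)],[.5,-.3]))
x,_=fit('plate_ring',[('scene',[255,145,288,164],(0,2,3))],[.5,-.3]); print(rect('top','flask',x),rect('top','plate_ring',x))
b=[at_z('top',u,v,.07)[:2] for u,v in((170,208),(240,193),(255,255),(188,270))]; print('basket rim',np.round(b,3),np.mean(b,0))
E
```

```text
ring top (array([0.50980353, 0.0209334 ]), array([ 1.3,  1. , -1.3, -0.9])) scene (array([0.51352739, 0.01981044]), array([-0.4, -3.3,  0.4,  2.8]))
flask (array([ 0.56696449, -0.28114889]), array([-0.7, -0.1,  0.7]))
b (array([ 0.45484883, -0.19947388]), array([ 0.6,  0.9, -0.5, -1. ])) c (array([ 0.4730353 , -0.37877214]), array([-2.2, -1.8,  2.1,  1.8]))
[412.38098487 171.75521099 447.61001768 205.43660088] [406.60667509 175.12055927 443.77036675 210.96428606]
basket rim [[0.612 0.392]
 [0.626 0.194]
 [0.447 0.172]
 [0.434 0.354]] [0.52974391 0.27787729]
```

View pics/c.png

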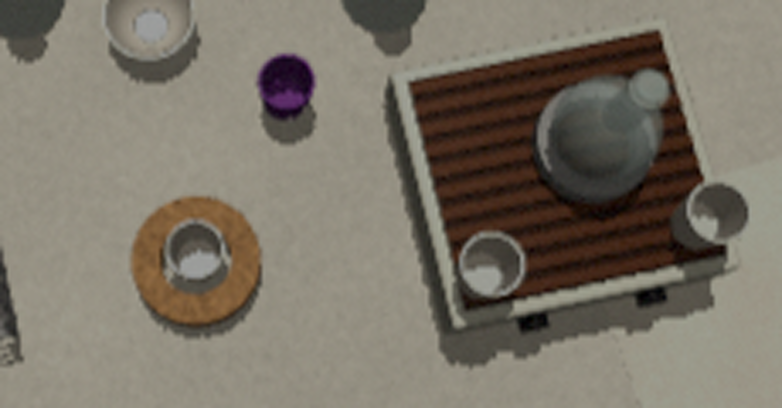

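View pics/d.png

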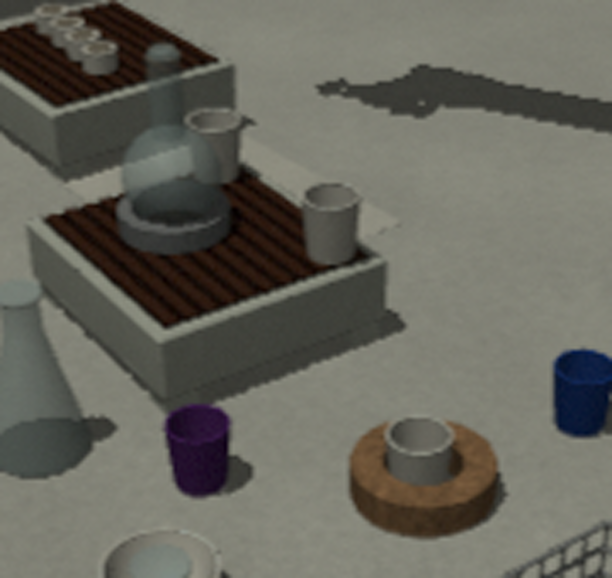

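The crops confirm the white crucible at (308,223) in the orange cork ring, with the flask's stopper at top (441,176) and scene (268,105). I'll locate them from hand-read points in both views.

```bash
python3 - <<'E'
from h import *
for nm,z,t,s in(('mouth',.055,(307.9,223.5),(343.5,218.2)),('stopper',.243,(440.9,175.9),(267.6,105.3)),('bulb',.1295,(426.2,190.9),(269.5,141.5))):
    print(nm,at_z('top',*t,z),at_z('scene',*s,z))
A=(0,1,2,3)
print(fit('cork_ring',[('top',[288.5,207.9,326.8,246.2],A),('scene',[322.9,213.3,366.5,246.5],A)],[.5,0]))
b=[at_z('scene',u,v,.07)[:2] for u,v in((345,274),(400,247),(468,299),(411,335))]; print('basket',np.round(b,3),np.mean(b,0))
o=r.observe();print(R.from_quat(o['ee_rot']).as_matrix().round(3),o['tool_pos'],o['clock'])
E
```

```text
mouth [0.514537   0.01809971 0.055     ] [0.51822545 0.02581175 0.055     ]
stopper [ 0.54706804 -0.30897866  0.243     ] [ 0.55282566 -0.29825776  0.243     ]
bulb [ 0.54167447 -0.30431996  0.1295    ] [ 0.55025988 -0.30903173  0.1295    ]
(array([0.51096428, 0.0208332 ]), array([-0.2, -0.3, -0.1,  0.5, -0.2, -1.7, -0. ,  1.1]))
basket [[0.635 0.205]
 [0.483 0.197]
 [0.472 0.387]
 [0.623 0.396]] [0.55334377 0.29616824]
[[ 0.918  0.397  0.   ]
 [ 0.397 -0.918  0.   ]
 [ 0.    -0.    -1.   ]] [ 0.25782175 -0.59666138  0.30390807] 1.0
```

Request:
{"api": "play_rows", "payload": {"moves": [8.5,2.9,-2.8,0,0,0,0.07,8.5,5.8,-5.6,0,0,0,0.14,8.5,8.7,-8.4,0,0,0,0.21,8.5,11.6,-11.2,0,0,0,0.28,8.5,14.5,-14.0,0,0,0,0.35]}}

```text
clock: 1.42
tool_pos: [0.3358, -0.4089, 0.3041]
ee_rot: [1.0, 0.027, 0.0, 0.0]
ft_force: [0.9, 0.0, 0.2]
opening: 0.0847
finger_force: 0.0
```

Request:
{"api": "play_rows", "payload": {"moves": [8.5,1.7,-3.6,0,0,0,0,8.5,3.4,-7.2,0,0,0,0,8.5,5.1,-10.8,0,0,0,0,8.5,6.8,-14.4,0,0,0,0,8.5,8.5,-18.0,0,0,0,0]}}

```text
clock: 1.83
tool_pos: [0.4103, -0.2242, 0.3044]
ee_rot: [1.0, 0.029, 0.001, 0.0]
ft_force: [1.6, -1.0, -0.3]
opening: 0.085
finger_force: 0.0
```

Request:
{"api": "play_rows", "payload": {"moves": [8.5,1.7,-3.6,1,0,0,0,8.5,3.4,-7.2,2,0,0,0,8.5,5.1,-10.8,3.5,0,0,0,8.5,6.8,-14.4,5,0,0,0,8.5,8.5,-18.0,7,0,0,0]}}

```text
clock: 2.25
tool_pos: [0.484, -0.0432, 0.2364]
ee_rot: [1.0, 0.029, 0.002, -0.0]
ft_force: [1.8, 0.8, 0.2]
opening: 0.0848
finger_force: 0.0
```

Request:
{"api": "play_rows", "payload": {"moves": [8.5,1.7,-3.0,2,0,0,0,8.5,3.3,-6.1,5,0,0,0,8.5,3.3,-6.1,7,0,0,0,8.5,3.3,-6.1,7,0,0,0]}}

```text
clock: 2.58
tool_pos: [0.5106, 0.0207, 0.1623]
ee_rot: [0.999, 0.032, -0.004, -0.001]
ft_force: [-0.5, 0.0, 0.1]
opening: 0.085
finger_force: 0.0
```

```bash
python3 - <<'E'
from h import *
a=snap('top');s=snap('scene');o=r.observe();p=np.array(o['tool_pos']);print(p,o['ee_rot'])
def big(im,n):
    g=p-[0,0,.073]; u,v=proj(n,[p[0],p[1],.06]).astype(int); return cv2.resize(im[v-50:v+50,u-65:u+65],None,fx=5,fy=5,interpolation=2),(u-65,v-50)
A,oa=big(a,'top');B,ob=big(s,'scene');print(oa,ob)
cv2.imwrite('pics/e.png',cv2.resize(np.vstack([A,B]),(390,600))[:,:,::-1])
for c in('top','scene'):
  for n in('crucible','cork_ring'): print(c,n,[(round(q['score'],2),np.round(q['rect'])) for q in models.outline_of(n,c)])
E
```

```text
[0.51176086 0.01685104 0.16579903] [ 9.99587572e-01  2.86969031e-02 -9.81945735e-04  4.57332996e-04]
(np.int64(243), np.int64(174)) (np.int64(278), np.int64(163))
top crucible [(0.84, array([383., 219., 403., 240.])), (0.73, array([326., 168., 343., 186.])), (0.55, array([448., 204., 466., 223.]))]
top cork_ring [(0.57, array([249., 280., 258., 308.]))]
scene crucible [(0.93, array([384., 194., 402., 218.])), (0.81, array([314., 146., 328., 169.])), (0.76, array([270., 211., 287., 236.])), (0.63, array([335., 212., 356., 234.])), (0.55, array([275., 120., 290., 144.]))]
scene cork_ring [(0.89, array([409., 218., 456., 255.])), (0.87, array([324., 214., 366., 246.]))]
```

View pics/e.png

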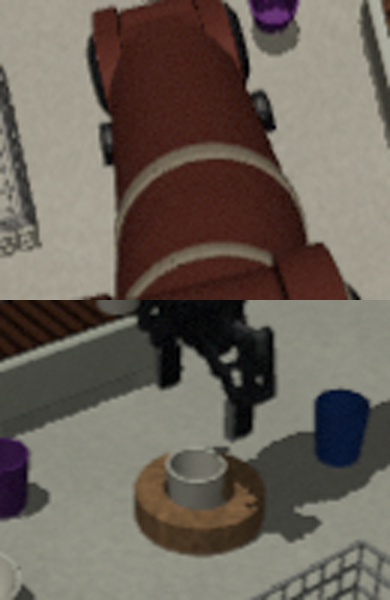

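The crop shows the fingers straddling the ring, with the crucible mouth at scene (343,218). That agrees with the earlier measurement, so I'm descending.

Request:
{"api": "play_rows", "payload": {"moves": [8.5,0.2,0,2,0,0,0,8.5,0.2,0,4,0,0,0,8.5,0.2,0,5.5,0,0,0,8.5,0.2,0,6.0,0,0,0,8.5,0.2,0,6.0,0,0,0]}}

```text
clock: 3.3
tool_pos: [0.5139, 0.0168, 0.1059]
ee_rot: [1.0, 0.028, -0.0, 0.0]
ft_force: [0.5, 0.9, 0.4]
opening: 0.0852
finger_force: 0.0
```

Request:
{"api": "play_rows", "payload": {"moves": [6.5,0.1,-0.4,0,0,0,0,4.0,0.1,-0.4,0,0,0,0,4.0,0.1,-0.4,0,0,0,0,4.0,0.1,-0.4,0,0,0,0,4.0,0.1,-0.4,0,0,0,0]}}

```text
clock: 3.72
tool_pos: [0.5159, 0.0219, 0.1077]
ee_rot: [1.0, 0.029, 0.002, -0.0]
ft_force: [-0.7, -0.0, 6.0]
opening: 0.047
finger_force: 60.4
```

Request:
{"api": "play_rows", "payload": {"moves": [4.0,0,0,-1,0,0,0,4.0,0,0,-3,0,0,0,4.0,0,0,-6,0,0,0,4.0,0,0,-9,0,0,0,4.0,0,0,-11,0,0,0]}}

```text
clock: 4.13
tool_pos: [0.5155, 0.0217, 0.2194]
ee_rot: [1.0, 0.029, 0.002, -0.0]
ft_force: [-0.1, -0.3, -0.6]
opening: 0.0464
finger_force: 61.6
```

```bash
python3 - <<'E'
from h import *
s=snap('scene','f.png');o=r.observe();print(o['tool_pos'],o['opening'],o['finger_force'],R.from_quat(o['ee_rot']).as_matrix().round(3))
for n in('crucible','cork_ring'): print(n,[(round(q['score'],2),np.round(q['rect'])) for q in models.outline_of(n,'scene')])
E
```

```text
[0.51724559 0.02176769 0.22251182] 0.046916735975665834 61.67228175792843 [[ 0.998  0.058  0.011]
 [ 0.058 -0.998  0.001]
 [ 0.011 -0.    -1.   ]]
crucible [(0.76, array([338., 174., 354., 205.])), (0.73, array([269., 211., 288., 236.])), (0.7, array([277., 122., 290., 145.])), (0.62, array([311., 145., 327., 168.])), (0.58, array([383., 192., 399., 217.]))]
cork_ring [(0.64, array([409., 218., 459., 254.])), (0.63, array([324., 209., 366., 246.]))]
```

View pics/f.png

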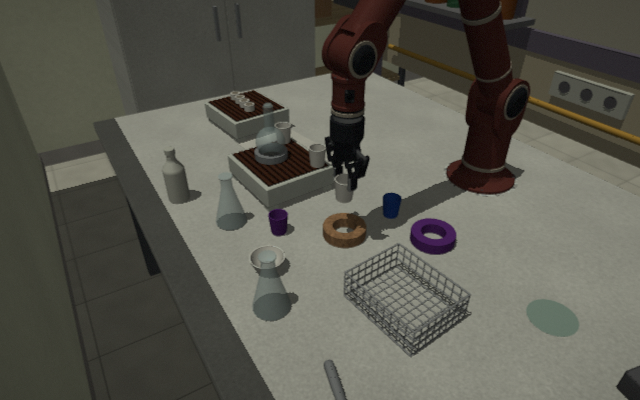

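The used crucible is in the gripper at (345,187), and the cork ring stayed at (345,230).

Request:
{"api": "play_rows", "payload": {"moves": [4.0,0.7,-3.5,0,0,0,0,4.0,1.4,-7.2,0,0,0,0,4.0,2.1,-11.0,0,0,0,0,4.0,2.8,-14.8,0,0,0,0,4.0,3.4,-18.6,0,0,0,0]}}

```text
clock: 4.7
tool_pos: [0.5374, 0.2107, 0.2147]
ee_rot: [1.0, 0.029, -0.001, 0.001]
ft_force: [0.3, -0.8, 0.2]
opening: 0.0469
finger_force: 61.7
```

Request:
{"api": "play_rows", "payload": {"moves": [4.0,0.6,-3.5,0,0,0,0,4.0,1.2,-6.5,0,0,0,0,4.0,1.3,-8.0,0,0,0,0,4.0,1.3,-8.0,0.5,0,0,0,4.0,1.3,-8.0,1,0,0,0]}}

```text
clock: 5.12
tool_pos: [0.5457, 0.2893, 0.2047]
ee_rot: [1.0, 0.029, -0.001, 0.001]
ft_force: [-0.0, -1.9, -1.0]
opening: 0.0466
finger_force: 61.7
```

```bash
python3 - <<'E'
from h import *
s=snap('scene');o=r.observe();print(o['tool_pos'],o['opening'],o['finger_force'],R.from_quat(o['ee_rot']).as_matrix().round(3))
a=snap('top')
cv2.imwrite('pics/g.png',np.vstack([cv2.resize(s[180:360,300:500],None,fx=1.9,fy=1.9),cv2.resize(a[170:290,140:340],None,fx=1.9,fy=1.9)])[:,:,::-1])
E
```

```text
[0.54566598 0.2871204  0.20357313] 0.04652968471916536 61.71570228645578 [[ 0.998  0.056 -0.004]
 [ 0.056 -0.998 -0.005]
 [-0.004  0.004 -1.   ]]
```

View pics/g.png

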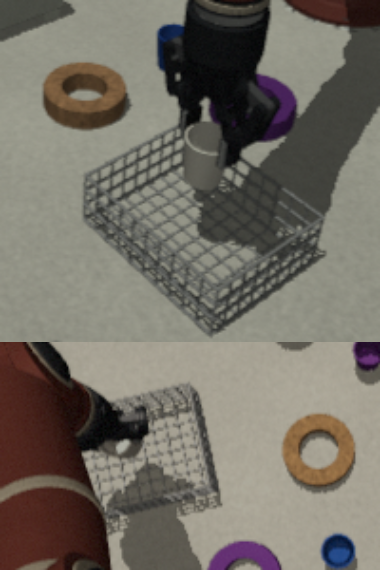

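The cup hangs over the basket, so I'm lowering it.

Request:
{"api": "play_rows", "payload": {"moves": [4.0,0.3,-0.3,2,0,0,0,4.0,0.3,-0.3,5,0,0,0,4.0,0.3,-0.3,7.5,0,0,0,4.0,0.3,-0.3,8.8,0,0,0,4.0,0.3,-0.3,8.8,0,0,0]}}

```text
clock: 5.63
tool_pos: [0.5479, 0.2897, 0.1148]
ee_rot: [1.0, 0.027, -0.003, 0.002]
ft_force: [-0.8, 0.2, -1.8]
opening: 0.0469
finger_force: 61.7
```

Request:
{"api": "play_rows", "payload": {"moves": [5.5,0,0,0,0,0,0,7.0,0,0,0,0,0,0,7.0,0,0,0,0,0,0,7.0,0,0,0,0,0,0]}}

```text
clock: 5.97
tool_pos: [0.5502, 0.2935, 0.1198]
ee_rot: [1.0, 0.029, 0.001, -0.001]
ft_force: [-0.9, 0.3, 0.1]
opening: 0.0702
finger_force: 0.0
```

Request:
{"api": "play_rows", "payload": {"moves": [7.0,0,0,-2,0,0,0,7.0,0,0,-5,0,0,0,7.0,0,0,-9,0,0,0,7.0,0,0,-13,0,0,0,7.0,0,0,-17,0,0,0]}}

```text
clock: 6.38
tool_pos: [0.549, 0.2931, 0.2909]
ee_rot: [1.0, 0.029, 0.001, -0.0]
ft_force: [0.4, 1.0, 0.1]
opening: 0.0702
finger_force: 0.0
```

Request:
{"api": "play_rows", "payload": {"moves": [8.5,-0.2,4,-1,0,0,0,8.5,-0.5,8,-2,0,0,0,8.5,-0.7,12,-3,0,0,0,8.5,-1,16,-4,0,0,0,8.5,-1.2,20,-5,0,0,0]}}

```text
clock: 6.8
tool_pos: [0.5483, 0.091, 0.3398]
ee_rot: [1.0, 0.029, 0.001, -0.0]
ft_force: [0.3, -0.3, -0.2]
opening: 0.085
finger_force: 0.0
```

Request:
{"api": "play_rows", "payload": {"moves": [8.5,-0.2,4,0,0,0,0,8.5,-0.5,8,0,0,0,0,8.5,-0.7,12,0,0,0,0,8.5,-1,16,0,0,0,0,8.5,-1.2,20,0,0,0,0]}}

```text
clock: 7.22
tool_pos: [0.5479, -0.1094, 0.3394]
ee_rot: [1.0, 0.029, 0.001, 0.0]
ft_force: [1.0, -0.1, 0.2]
opening: 0.0852
finger_force: 0.0
```

Request:
{"api": "play_rows", "payload": {"moves": [8.5,-0.2,4,0,0,0,0,8.5,-0.5,8,0,0,0,0,8.5,-0.7,11,0,0,0,0,8.5,-1,13,0,0,0,0,8.5,-1.0,13,0,0,0,0]}}

```text
clock: 7.63
tool_pos: [0.5439, -0.2449, 0.3389]
ee_rot: [1.0, 0.024, 0.0, 0.003]
ft_force: [-0.0, -0.2, -0.5]
opening: 0.0849
finger_force: 0.0
```

```bash
python3 - <<'E'
from h import *
s=snap('scene');o=r.observe();p=o['tool_pos'];print(p,o['opening'],R.from_quat(o['ee_rot']).as_matrix().round(3))
for n in('cork_ring','flask','crucible','plate_ring'): print(n,[(round(q['score'],2),np.round(q['rect'])) for q in models.outline_of(n,'scene')])
a=snap('top')
for n in('cork_ring','flask','crucible'): print(n,[(round(q['score'],2),np.round(q['rect'])) for q in models.outline_of(n,'top')])
cv2.imwrite('pics/i.png',np.hstack([cv2.resize(s[60:360,230:480],(500,600)),np.vstack([cv2.resize(a[150:300,150:350],None,fx=1.5,fy=1.5),cv2.resize(a[130:380,340:540],(300,375))])])[:600,:,::-1])
E
```

```text
[ 0.54484295 -0.24114838  0.33876659] 0.08476282693870565 [[ 0.999  0.052  0.001]
 [ 0.052 -0.999 -0.002]
 [ 0.001  0.002 -1.   ]]
cork_ring [(0.89, array([323., 211., 369., 248.])), (0.71, array([409., 218., 460., 255.]))]
flask [(0.72, array([253., 106., 283., 159.])), (0.36, array([389., 278., 415., 314.]))]
crucible [(0.86, array([383., 193., 401., 218.])), (0.86, array([270., 208., 287., 236.])), (0.81, array([393., 280., 416., 316.])), (0.66, array([311., 145., 329., 169.])), (0.61, array([254., 104., 283., 158.])), (0.48, array([276., 122., 287., 144.]))]
plate_ring [(0.91, array([254., 148., 288., 165.])), (0.67, array([345., 259., 470., 355.]))]
cork_ring [(0.61, array([289., 207., 325., 249.])), (0.58, array([249., 277., 287., 313.]))]
flask [(0.73, array([410., 177., 430., 203.]))]
crucible [(0.84, array([383., 220., 401., 242.])), (0.81, array([326., 167., 343., 185.])), (0.66, array([309., 268., 327., 289.])), (0.54, array([203., 216., 220., 232.]))]
```

View pics/i.png

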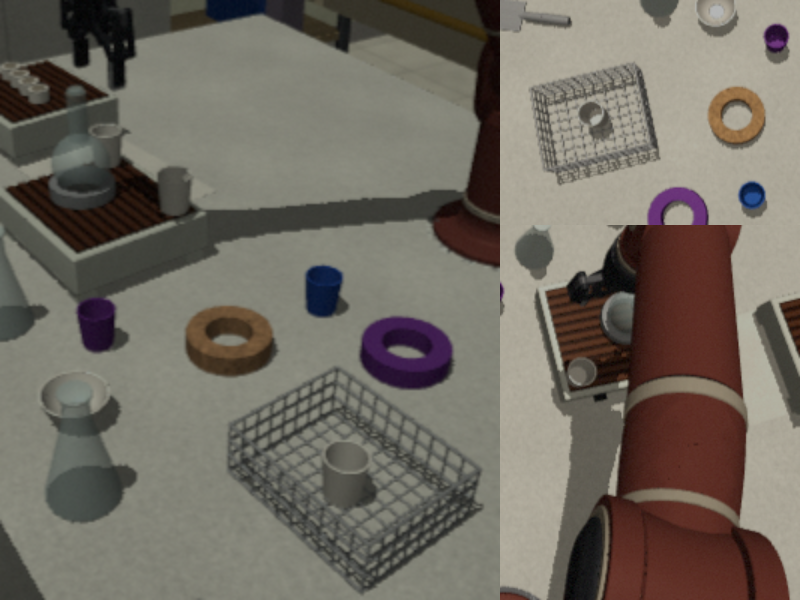

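The crucible stands in the basket, scene (403,298) and top (212,225), and the cork ring is unmoved and empty. Next is the flask.

Request:
{"api": "play_rows", "payload": {"moves": [8.5,0.1,2.5,0,0,0,0,8.5,0.1,5,0,0,0,0,8.5,0.1,6.3,0,0,0,0,8.5,0.1,6.3,0,0,0,0,8.5,0.1,6.3,0,0,0,0]}}

```text
clock: 8.5
tool_pos: [0.5504, -0.3007, 0.3377]
ee_rot: [1.0, 0.028, -0.0, -0.001]
ft_force: [0.2, 0.5, 0.2]
opening: 0.085
finger_force: 0.0
```

```bash
python3 - <<'E'
from h import *
s=snap('scene');o=r.observe();p=o['tool_pos'];print(p,R.from_quat(o['ee_rot']).as_matrix().round(3))
print('tip proj',proj('scene',p-[0,0,.06]),proj('scene',[p[0],p[1],.243]))
cv2.imwrite('pics/j.png',cv2.resize(s[50:180,210:340],(600,600),interpolation=2)[:,:,::-1])
E
```

```text
[ 0.55088385 -0.29935008  0.33773959] [[ 0.998  0.059 -0.   ]
 [ 0.059 -0.998  0.002]
 [-0.    -0.002 -1.   ]]
tip proj [267.17145656  92.61255208] [268.07040561 105.01723598]
```

View pics/j.png

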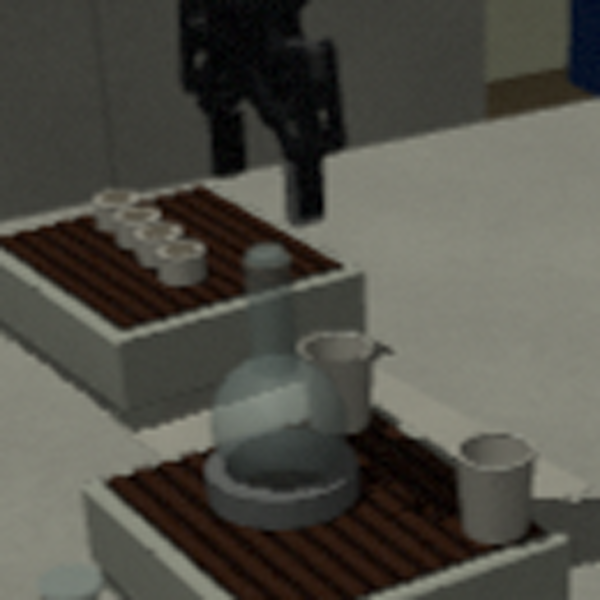

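The stopper at (268,105) coincides with the projected tool axis (268,105). Descending.

Request:
{"api": "play_rows", "payload": {"moves": [8.5,0,0.2,2,0,0,0,8.5,0,0.2,4,0,0,0,8.5,0,0.2,6,0,0,0,8.5,0,0.2,7.7,0,0,0,8.5,0,0.2,7.7,0,0,0]}}

```text
clock: 8.97
tool_pos: [0.5496, -0.2993, 0.2572]
ee_rot: [1.0, 0.03, -0.003, -0.003]
ft_force: [0.2, 0.3, -0.9]
opening: 0.085
finger_force: 0.0
```

Request:
{"api": "play_rows", "payload": {"moves": [6.5,0,0,0,0,0,0,4.5,0,0,0,0,0,0,3.5,0,0,0,0,0,0,3.1,0,0,0,0,0,0,3.1,0,0,0,0,0,0]}}

```text
clock: 9.38
tool_pos: [0.5512, -0.3037, 0.2625]
ee_rot: [1.0, 0.029, 0.001, 0.001]
ft_force: [-0.1, -1.7, 0.5]
opening: 0.0311
finger_force: 0.7
```

Request:
{"api": "play_rows", "payload": {"moves": [2.7,0,0,0,0,0,0,2.2,0,0,0,0,0,0,2.0,0,0,0,0,0,0,2.0,0,0,0,0,0,0,2.0,0,0,0,0,0,0]}}

```text
clock: 9.8
tool_pos: [0.5512, -0.3057, 0.2626]
ee_rot: [1.0, 0.028, 0.002, 0.003]
ft_force: [1.3, -5.2, 3.1]
opening: 0.0271
finger_force: 57.9
```

Request:
{"api": "play_rows", "payload": {"moves": [2.0,0,0,-0.5,0,0,0,2.0,0,0,-1.5,0,0,0,2.0,0,0,-3,0,0,0,2.0,0,0,-5,0,0,0,2.0,0,0,-7,0,0,0]}}

```text
clock: 10.22
tool_pos: [0.5502, -0.3001, 0.3304]
ee_rot: [1.0, 0.03, -0.002, -0.003]
ft_force: [-0.3, -0.3, -2.8]
opening: 0.0267
finger_force: 58.0
```

```bash
python3 - <<'E'
from h import *
o=r.observe();p=o['tool_pos'];print(p,o['opening'],o['finger_force'],o['ft_force'],R.from_quat(o['ee_rot']).as_matrix().round(3))
print(totool(np.array([.513,.021,p[2]])-p))
E
```

```text
[ 0.55015709 -0.30014086  0.33038407] 0.02667555351691541 57.99219489097595 [-0.31354797 -0.32636306 -2.75323517] [[ 0.998  0.06  -0.004]
 [ 0.06  -0.998  0.006]
 [-0.004 -0.006 -1.   ]]
[ -1.79676449 -32.27771214   0.20477363]
```

Lifted, with about 2.8 N carried. Moving over the cork ring at a moderate speed.

Request:
{"api": "play_rows", "payload": {"moves": [2.0,-0.1,-1,0,0,0,0,2.0,-0.2,-3,0,0,0,0,2.0,-0.3,-5.5,0,0,0,0,2.0,-0.5,-8.5,0,0,0,0,2.0,-0.7,-11.5,0,0,0,0]}}

```text
clock: 10.63
tool_pos: [0.5356, -0.185, 0.3292]
ee_rot: [1.0, 0.029, -0.002, -0.002]
ft_force: [-0.8, 0.4, -2.8]
opening: 0.0268
finger_force: 58.7
```

Request:
{"api": "play_rows", "payload": {"moves": [2.0,-0.2,-3,0,0,0,0,2.0,-0.3,-6,0,0,0,0,2.0,-0.5,-9,0,0,0,0,2.0,-0.7,-12,0,0,0,0,2.0,-0.8,-14.5,0,0,0,0]}}

```text
clock: 11.05
tool_pos: [0.5183, -0.0393, 0.3295]
ee_rot: [1.0, 0.031, -0.003, -0.002]
ft_force: [-0.6, -0.2, -2.5]
opening: 0.0269
finger_force: 58.7
```

Request:
{"api": "play_rows", "payload": {"moves": [2.0,-0.1,-2,0,0,0,0,2.0,-0.2,-4,0,0,0,0,2.0,-0.3,-5.5,0,0,0,0,2.0,-0.3,-6.3,2,0,0,0,2.0,-0.3,-6.3,4,0,0,0]}}

```text
clock: 11.47
tool_pos: [0.5125, 0.0238, 0.2904]
ee_rot: [0.999, 0.032, -0.0, -0.002]
ft_force: [-0.1, -0.8, -3.9]
opening: 0.0265
finger_force: 58.6
```

Request:
{"api": "play_rows", "payload": {"moves": [2.0,0,0,1,0,0,0,2.0,0,0,2,0,0,0,2.0,0,0,3,0,0,0,2.0,0,0,4,0,0,0,2.0,0,0,4,0,0,0]}}

```text
clock: 11.88
tool_pos: [0.5109, 0.0203, 0.248]
ee_rot: [1.0, 0.03, -0.005, -0.001]
ft_force: [-1.0, -0.1, -3.2]
opening: 0.0266
finger_force: 58.6
```

```bash
python3 - <<'E'
from h import *
s=snap('scene');o=r.observe();p=o['tool_pos'];print(p,o['opening'],o['ft_force'],R.from_quat(o['ee_rot']).as_matrix().round(3))
ring=(.511,.0208)
zb=p[2]-.2626+.087
SH['f2']=[(z-.087+zb,q) for z,q in SH['flask']]
im=np.ascontiguousarray(s[:,:,::-1]); im=cv2.resize(im[120:270,280:430],(600,600),interpolation=2)
cv2.imwrite('pics/k.png',im)
print('flask bottom z',zb,'ring pred',rect('scene','cork_ring',ring),'flask pred',rect('scene','f2',p[:2]))
for n in('cork_ring','flask'): print(n,[(round(q['score'],2),np.round(q['rect'])) for q in models.outline_of(n,'scene')])
E
```

```text
[0.51166923 0.02011143 0.24919224] 0.026647478562936953 [-0.83737979 -0.06974729 -2.33451457] [[ 0.998  0.059 -0.007]
 [ 0.059 -0.998  0.001]
 [-0.007 -0.002 -1.   ]]
flask bottom z 0.07359223827509917 ring pred [322.65502785 211.56390828 366.45523459 247.63344242] flask pred [327.48538133 151.49966582 362.84475485 213.29615209]
cork_ring [(0.66, array([410., 219., 458., 254.])), (0.56, array([322., 212., 366., 247.])), (0.44, array([252., 244., 288., 272.]))]
flask [(0.86, array([326., 159., 365., 214.]))]
```

View pics/k.png

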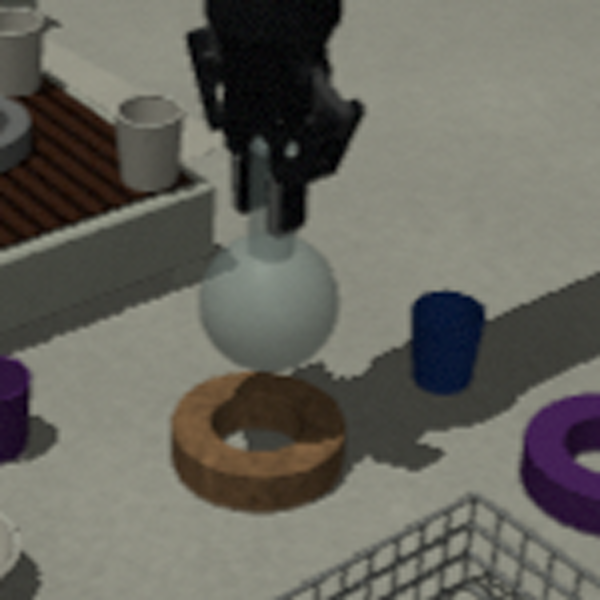

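The bulb's centre is at u≈347 and the ring's at u≈345, so the flask sits about 4 mm towards image right. I'll correct that and lower it.

Request:
{"api": "play_rows", "payload": {"moves": [2.0,0.3,0.2,1.5,0,0,0,2.0,0.3,0.2,3,0,0,0,2.0,0.3,0.2,4.2,0,0,0,2.0,0.3,0.2,4.9,0,0,0,2.0,0.3,0.2,5.0,0,0,0]}}

```text
clock: 12.45
tool_pos: [0.5165, 0.0171, 0.2002]
ee_rot: [1.0, 0.029, -0.001, -0.0]
ft_force: [-0.5, -1.0, -2.6]
opening: 0.0268
finger_force: 58.7
```

Request:
{"api": "play_rows", "payload": {"moves": [2.0,0,0,0.1,0,0,0,2.0,0,0,0.2,0,0,0,2.0,0,0,0.3,0,0,0,2.0,0,0,0.4,0,0,0,2.0,0,0,0.4,0,0,0]}}

```text
clock: 12.87
tool_pos: [0.5173, 0.0168, 0.1973]
ee_rot: [1.0, 0.029, 0.0, -0.0]
ft_force: [0.6, -0.3, -2.4]
opening: 0.0265
finger_force: 58.7
```

Request:
{"api": "play_rows", "payload": {"moves": [2.0,-0.2,0,0.1,0,0,0,2.0,-0.2,0,0.2,0,0,0,2.0,-0.2,0,0.3,0,0,0,2.0,-0.2,0,0.4,0,0,0,2.0,-0.2,0,0.4,0,0,0]}}

```text
clock: 13.28
tool_pos: [0.5162, 0.018, 0.1949]
ee_rot: [1.0, 0.029, 0.002, -0.001]
ft_force: [-1.6, 2.1, 8.8]
opening: 0.0266
finger_force: 59.9
```

Contact at the expected height. A quick check of the seat, then release.

```bash
python3 - <<'E'
from h import *
s=snap('scene');o=r.observe();print(o['tool_pos'],o['ft_force'])
cv2.imwrite('pics/l.png',cv2.resize(s[140:270,280:410],(600,600),interpolation=2)[:,:,::-1])
E
```

```text
[0.51621924 0.01806095 0.19490602] [-0.62654465  2.20384929  8.85938572]
```

View pics/l.png

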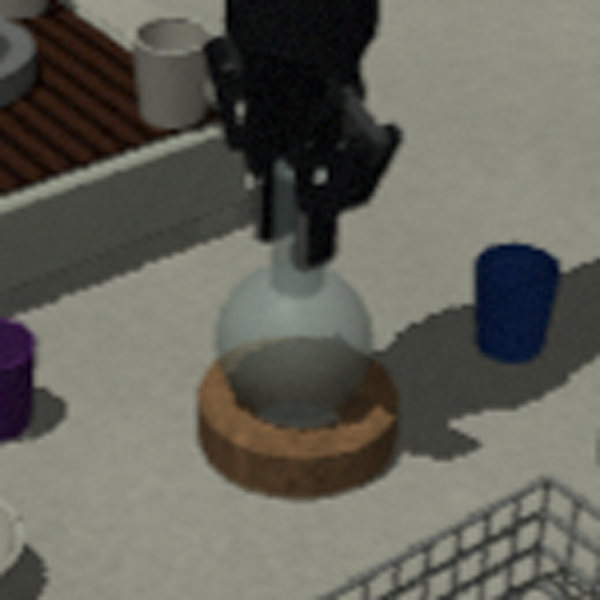

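The bulb (u≈344) sits in the ring (u≈345), upright. Releasing.

Request:
{"api": "play_rows", "payload": {"moves": [2.0,0,0,-0.1,0,0,0,2.7,0,0,-0.1,0,0,0,3.0,0,0,-0.1,0,0,0,3.5,0,0,-0.1,0,0,0,4.0,0,0,-0.1,0,0,0]}}

```text
clock: 13.75
tool_pos: [0.5149, 0.0161, 0.1937]
ee_rot: [1.0, 0.029, -0.0, 0.0]
ft_force: [0.2, 0.4, 0.0]
opening: 0.0399
finger_force: 0.0
```

Request:
{"api": "play_rows", "payload": {"moves": [5.0,0,0,0,0,0,0,6.5,0,0,0,0,0,0,8.0,0,0,0,0,0,0,8.5,0,0,0,0,0,0,8.5,0,0,-1,0,0,0]}}

```text
clock: 14.17
tool_pos: [0.5141, 0.0166, 0.2028]
ee_rot: [1.0, 0.029, -0.002, 0.0]
ft_force: [-0.8, 0.0, -0.5]
opening: 0.0847
finger_force: 0.0
```

Request:
{"api": "play_rows", "payload": {"moves": [8.5,0,0,-2,0,0,0,8.5,0,0,-5,0,0,0,8.5,0,0,-8,0,0,0,8.5,0,0,-11,0,0,0,8.5,0,0,-14,0,0,0]}}

```text
clock: 14.58
tool_pos: [0.5148, 0.0166, 0.3463]
ee_rot: [1.0, 0.029, 0.0, -0.0]
ft_force: [1.5, 0.5, -1.1]
opening: 0.0853
finger_force: 0.0
```

Request:
{"api": "play_rows", "payload": {"moves": [8.5,0,4,-2,0,0,0,8.5,0,8,-2,0,0,0,8.5,0,12,-2,0,0,0,8.5,0,16,-2,0,0,0,8.5,0,16,-2,0,0,0]}}

```text
clock: 15.0
tool_pos: [0.5227, -0.1542, 0.3651]
ee_rot: [1.0, 0.021, 0.0, 0.004]
ft_force: [-0.4, -1.2, -0.0]
opening: 0.0845
finger_force: 0.0
```

```bash
python3 - <<'E'
from h import *
s=snap('scene');a=snap('top');print(r.observe()['tool_pos'])
cv2.imwrite('pics/m.png',np.hstack([cv2.resize(s[110:350,230:470],(480,480)),cv2.resize(a[150:310,190:350],(320,320))if 0 else cv2.copyMakeBorder(cv2.resize(a[150:310,190:350],(320,320),interpolation=2),0,160,0,0,0)])[:,:,::-1])
E
```

```text
[ 0.52385268 -0.14527439  0.36454565]
```

View pics/m.png

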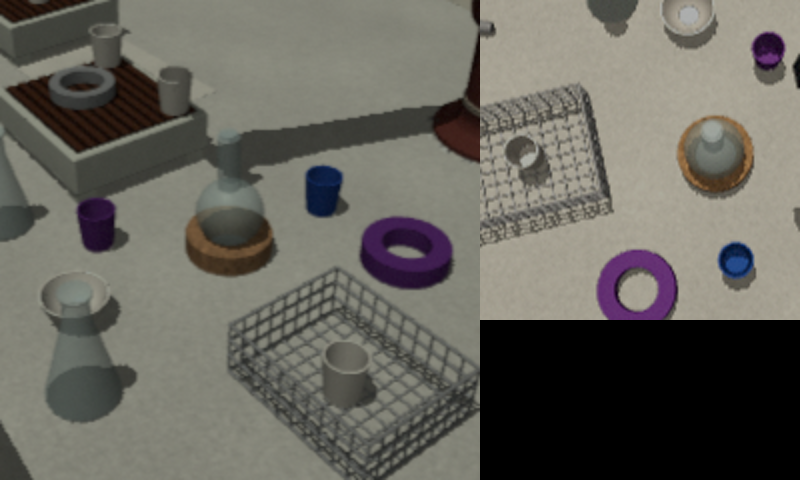

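The flask stands upright and centred in the cork ring, scene (345,215). The crucible is in the basket and nothing else has moved. Handing in.

Request:
{"api": "play_rows", "payload": {"moves": [8.5,0,0,0,0,0,0,8.5,0,0,0,0,0,0,8.5,0,0,0,0,0,0,8.5,0,0,0,0,0,0,8.5,0,0,0,0,0,0]}}

```text
clock: 15.52
tool_pos: [0.5246, -0.142, 0.3641]
ee_rot: [1.0, 0.03, 0.0, -0.0]
ft_force: [-0.1, -0.0, -0.3]
opening: 0.0848
finger_force: 0.0
```

```bash
python3 -c "
from cell import r
print(r.hand_in())"
```

```text
the job is handed in; nothing more can be done
None
```

I handed the job in at about 15.5 s (no verdict came back): the last pictures show the used crucible standing in the basket, the flask upright in the cork ring and nothing else visibly moved, but I viewed 12 pictures, two over the limit of 10.

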